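# Lay out the staining row beside the tube rack

### The job

Lay out the staining row on the three black pads, each thing centred on its pad: the amber bottle on the end pad next to the tube rack, the wide jar on the pad in the middle, and the beaker on the end pad next to the shaker, so that the jar is between the other two. Then lay the flat lidded dish centrally on top of the jar's lid. Leave everything standing and let go, tip nothing over, and do not shift the calculator.

Things in the scene. Friction and masses are not known exactly. Their poses are not given: they have to be found in the camera images.
- bottle_mid (a point): The reagent bottle: amber glass, 100 mm tall, body 52 mm across for its lowest 72 mm, then a shoulder and a white cap 32 mm across. This point is on its axis, 50 mm above its underside. Its z axis points up; round about it, so yaw does not matter. About 0.15 kg.
- beaker_mid (a point): The beaker: open, straight white plastic, 60 mm across outside, 80 mm tall, wall 3 mm, with a small pouring lip. This point is on its axis, 40 mm above its underside. Its z axis points up; round about it, so yaw does not matter. About 0.08 kg.
- jar_mid (a point): The wide jar: squat and closed, 65 mm tall; grey body 58 mm across up to 48 mm, then a ribbed flat white screw lid 64 mm across over the ribs. This point is on its axis, 32.5 mm above its underside. Its z axis points up; round about it, so yaw does not matter. About 0.18 kg.
- dish_mid (a point): The lidded dish: a flat closed steel disc, 22 mm tall, 52 mm across below and 56 mm across its upper 9 mm. This point is on its axis, 11 mm above its underside. Its z axis points up; round about it, so yaw does not matter. About 0.07 kg.
- pad_left: Round flat black rubber pad, 90 mm across, 5 mm thick, fixed to the bench; origin at the centre of its underside, on the bench top (z = 0). The left one (+y) of the three in the row, about 135 mm from the middle one. The row runs roughly along y, slanted up to 0.15 rad.
- pad_middle: Round flat black rubber pad, 90 mm across, 5 mm thick, fixed to the bench; origin at the centre of its underside, on the bench top (z = 0). The middle one of the row.
- pad_right: Round flat black rubber pad, 90 mm across, 5 mm thick, fixed to the bench; origin at the centre of its underside, on the bench top (z = 0). The right one (-y) of the row.
- rack: The tube rack: white, 160 mm long (its x, roughly away from the robot) by 90 mm wide by 78 mm tall, full of small tubes, fixed at one end of the row of pads (left or right, it varies), about 145 mm from the nearest pad's centre. Origin at the centre of its underside.
- shaker: The tube shaker: grey box 130 (x) by 90 by 50 mm with a round black rubber cup on top, 76 mm to the top; fixed at the other end of the row. Origin at the centre of its underside.
- calculator: A black pocket calculator, 100 (x) by 65 by 13 mm, lying loose on the bench among the things; not part of the job. Origin at the centre of its underside.

How it is judged:
By the outcome, as a careful person would: the job done as asked, in the order asked, and still so for the second after the job is handed in, with the robot touching nothing.
It also fails if it takes over 109 s, if anything falls off the work surface, if the arm or the gripper's body presses on something with over 40 N, if the wrist force passes 120 N, or if a joint passes its speed limit or range.

### The arm

A 6-joint arm with a two-finger parallel gripper is mounted at the origin on the work surface. World frame = base frame: x ahead of the robot, y to its left, z up, the work surface at z = 0. Lengths are in mm, angles in rad, forces in N, time in s.
With the tool pointing down it reaches from about 375 to 750 mm from the base axis. Payload 9 kg.
Tool frame: the origin (TCP) lies on the mounting face of the last link; the fingertips stand 173 mm ahead of it and the grasp point (between the pads) lies 155 mm ahead of it (r.finger_overhang is the distance from the TCP to the fingertips, in mm); x points along the fingers, z is the direction in which the jaws open and shut, and the axes are right-handed (so a half turn about x gives the same grasp; the last joint's range is limited). The gripper opens to 85 mm and grips with 20 to 120 N. Pads are 22 mm wide; open, the fingers measure 114 mm over their backs; the gripper's body (76 mm by 85 mm) begins 54 mm behind the grasp point. The pads swing forward as they close: fully open they stand 13 mm farther back than shut.
Start: joints at [0.986, 0.104, 0.097, 1.564, 0, 1.353], TCP at [215.175, 560.104, 404.731] pointing down, gripper open.
Joint ranges: [-2.99, 2.99], [-0.84, 1.86], [-1.1, 1.16], [-1.84, 2.11], [-1.51, 1.56], [-3.14, 3.14]. Speed limits (rad/s): [2.22, 2.22, 2.57, 3.14, 3.14, 3.14].

### API

Orientations are given as [roll, pitch, yaw] about the fixed x, y, z axes, in that order (R = Rz(yaw) Ry(pitch) Rx(roll)).
In Python, from cell import r, viewer gives the robot as it stands. The module is installed in compiled form; this text tells all that it offers.
- The arm moves only by the tool play_rows, never from a script. Its argument "commands" is a list of rows, each a list of 3 entries, a list of its own where there are three numbers: the shift along the tool's x, y, z in units of 30 mm (1.0 is 30 mm), then the turn, a rotation vector about the tool's x, y, z in rad, then the closure, from 0 (fully open) to 1 (shut). In form: [[[tx, ty, tz], [wx, wy, wz], fingers], ...]. A call has exactly 10 rows; each row shifts and turns the commanded pose from where the row before left it, along the tool's axes as they then stand; what a row does not reach is not made up. A row lasts 1/12 s, in which the tool goes at most 41.7 mm and 7.16 degrees, less where a joint would pass 70% of its speed; a pose out of reach is approached as far as the arm can. A call is refused whole if a number of a shift passes 1 or a number of a turn 0.125, either way. A call with a gripper value outside its range is refused whole. The fingers move at their own pace and stop on an object; "squeeze" is the grip in N (left out, the last holds). Time passes only in rows, so rows that do not move let the fingers close, or fill a call up. It gives the time, the measured TCP pose, the force and the opening at its end, in the units of the state.
- r.read_state(): the state, without advancing time (a new reading comes with each control period).
- viewer.read_camera(name): name is "scene" or "top"; returns the picture (420x560x3 uint8, red, green, blue); there is no depth.
- viewer.camera_params(name): a dict with "camera_matrix" (3x3 intrinsics, pixels), "k1" (the pictures are not rectified: a ray, as slopes to the right and down, at radius r is drawn at 1 + k1 r^2 times it, then the intrinsics apply), "rvec" (rotation vector, rad) and "tvec" (3), from world to camera coordinates, as OpenCV has them. Camera axes: x right, y down, z forward; pixel columns grow to the right and rows downward; lengths in mm; the calibration is good to about 2 mm. A picture is of the moment at which its call begins. camera_params takes no time and is no camera call.
- r.sign_off(): hands the job in, once; it reports no verdict.
The state is a dict: "t": time; "joint_pos": joint angles; "joint_velocities": joint speeds; "tau": joint torques, N m; "eef_pos": TCP position; "tool_rot": TCP orientation; "force": force on the tool from outside, world axes, zero at the start; "moment": the same for the moment, N m; "finger_gap": finger opening in mm.
Only numpy, scipy, OpenCV 4.12 (cv2) and the standard library are available. Lean on these libraries where they do the work, as an engineer would, in place of code of your own. Each camera call takes 0.05 s, during which the arm holds its last target.

## Working session

There is one attempt and no reset: what is moved stays moved. The work goes in short steps, Python scripts to look and compute and a tool call to move; the robot and the scene stay as the last step left them, time stands still between calls to the robot, and variables do not carry over. Pictures are saved under pics/ and viewed, and the job is handed in when it is done.

Besides the shell and the picture viewer there is one more tool, called after ">>>" by a JSON object that holds its "name" and its "arguments", one argument or row to a line. play_rows: Moves the arm, as the interface text tells. Its arguments: {"type":"object","properties":{"commands":{"type":"array"},"squeeze":{"type":"number"}},"required":["commands"]}

```bash
mkdir -p pics; ls
python3 - <<'E'
from cell import r, viewer
import cv2,numpy as np
s=r.read_state(); print(s)
for n in ["scene","top"]:
    im=viewer.read_camera(n); cv2.imwrite(f"pics/{n}0.png",im[:,:,::-1])
    p=viewer.camera_params(n); print(n,p)
    R=cv2.Rodrigues(np.array(p["rvec"]))[0]; print("campos",-R.T@np.array(p["tvec"]))
E
```

```text
pics
{'t': 0.0, 'joint_pos': array([9.86318572e-01, 1.04680817e-01, 9.64402787e-02, 1.56389699e+00,
       1.45129484e-06, 1.35311923e+00]), 'joint_velocities': array([ 0.0002354 , -0.00083236,  0.00039817, -0.00143801, -0.00077273,
       -0.00069658]), 'tau': array([ 6.03788867e-04, -5.56931269e+01,  5.03648901e+01,  1.71375013e-02,
       -3.53124669e-04,  1.90525714e-05]), 'eef_pos': array([215.09189037, 559.99839581, 403.91703794]), 'tool_rot': array([ 2.92283348,  1.56945512, -2.15635617]), 'force': array([ 0.06568195, -0.94398204,  0.62751799]), 'moment': array([ 0.01964962, -0.02956268,  0.05947018]), 'finger_gap': 85.11170452138339}
scene {'camera_matrix': array([[439.60673499,   0.        , 271.22102792],
       [  0.        , 439.60673499, 208.56201605],
       [  0.        ,   0.        ,   1.        ]]), 'k1': -0.13256470998015688, 'rvec': array([ 1.84889992,  1.39067434, -0.70251353]), 'tvec': array([-180.0273136 , -264.26344867, 1490.94574838])}
campos [1349.10026727 -191.04935689  684.53841429]
top {'camera_matrix': array([[383.16754195,   0.        , 277.83980858],
       [  0.        , 383.16754195, 205.41728096],
       [  0.        ,   0.        ,   1.        ]]), 'k1': -0.09593109132484165, 'rvec': array([ 2.1469227 , -2.14834594,  0.14762714]), 'tvec': array([ 16.29507512, 566.69147381, 846.493243  ])}
campos [443.09881566  13.59984525 917.29714388]
```

View pics/scene0.png

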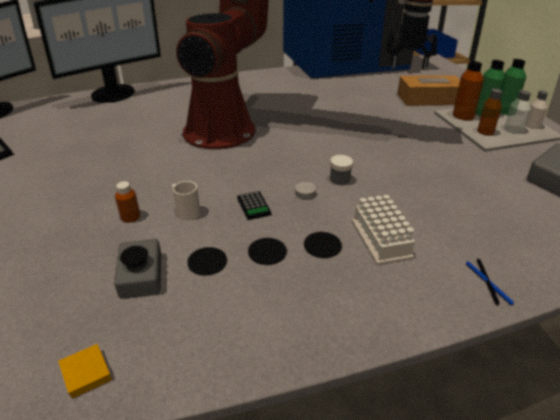

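View pics/top0.png

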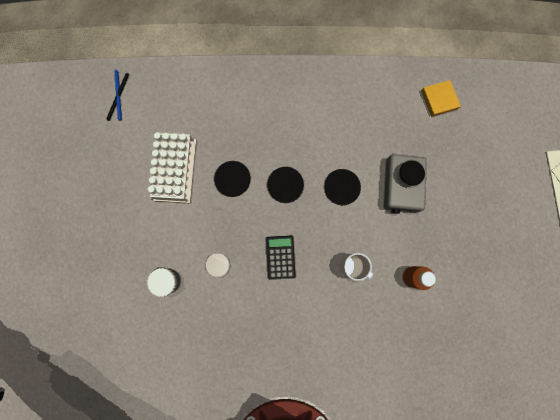

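The top view has x pointing up and y pointing left. The rack is at about (172,168), on the left, and the shaker is at about (406,182), on the right. The pads are at (232,179), (285,184) and (342,187). The jar is at (163,282), the dish at (217,265), the calculator at (281,257), the beaker at (358,267) and the bottle at (423,279). So the bottle goes on the left pad, the jar on the middle one and the beaker on the right one.

```bash
cat > h.py <<'E'
import cv2,numpy as np
from cell import r, viewer
from scipy.optimize import brentq
P={n:viewer.camera_params(n) for n in ["scene","top"]}
def ray(n,uv):
    p=P[n];R=cv2.Rodrigues(np.array(p["rvec"]))[0];t=np.array(p["tvec"]).ravel()
    d=cv2.undistortPoints(np.array(uv,float).reshape(-1,1,2),p["camera_matrix"],np.array([p["k1"],0,0,0])).reshape(-1,2)
    return -R.T@t,np.c_[d,np.ones(len(d))]@R
def plane(n,uv,z):
    c,d=ray(n,uv); return c+d*((z-c[2])/d[:,2])[:,None]
def proj(n,X):
    p=P[n];return cv2.projectPoints(np.array(X,float).reshape(-1,1,3),np.array(p["rvec"]),np.array(p["tvec"]),p["camera_matrix"],np.array([p["k1"],0,0,0,0.]))[0].reshape(-1,2)
def circ(pts):
    A=np.c_[2*pts[:,:2],np.ones(len(pts))];b=(pts[:,:2]**2).sum(1)
    s=np.linalg.lstsq(A,b,rcond=None)[0];return s[0],s[1],2*np.sqrt(s[2]+s[0]**2+s[1]**2)
def contour(mask,at):
    # biggest contour near "at"
    cs=cv2.findContours(mask.astype(np.uint8),cv2.RETR_EXTERNAL,cv2.CHAIN_APPROX_NONE)[0]
    cs=[c for c in cs if cv2.contourArea(c)>15 and cv2.pointPolygonTest(c,tuple(map(float,at)),True)>-6]
    return max(cs,key=cv2.contourArea).reshape(-1,2) if cs else None
E
python3 - <<'E'
from h import *
for n in ["top","scene"]:
    im=cv2.imread(f"pics/{n}0.png")
    if n=="top": 
        crop=im[120:310,130:450]
        cv2.imwrite("pics/topcrop.png",cv2.resize(crop,None,fx=2.5,fy=2.5,interpolation=cv2.INTER_CUBIC))
    else: cv2.imwrite("pics/scrop.png",cv2.resize(im[140:310,90:420],None,fx=2.4,fy=2.4,interpolation=cv2.INTER_CUBIC))
    hsv=cv2.cvtColor(im,cv2.COLOR_BGR2HSV); print(n)
    pts={"top":dict(padL=(232,179),padM=(285,184),padR=(342,187),jar=(162,282),dish=(217,265),cap=(428,279),amber=(414,279),rim=(347,267),bench=(300,300)),
     "scene":dict(padL=(322,244),padM=(267,251),padR=(207,261),jar=(341,161),dish=(305,189),cap=(124,187),amber=(127,207),rim=(186,200),bench=(250,180))}[n]
    for k,(u,v) in pts.items(): print(k,im[v,u],hsv[v,u])
E
```

```text
top
padL [19 21 21] [30 24 21]
padM [19 19 20] [ 0 13 20]
padR [18 19 20] [15 26 20]
jar [214 228 221] [ 45  16 228]
dish [182 197 204] [ 20  28 204]
cap [229 228 222] [ 94   8 229]
amber [ 20  51 107] [ 11 207 107]
rim [232 228 221] [101  12 232]
bench [133 144 152] [ 17  32 152]
scene
padL [13 15 13] [60 34 15]
padM [10 16 15] [35 96 16]
padR [13 15 16] [20 48 16]
jar [163 185 200] [ 18  47 200]
dish [122 140 151] [ 19  49 151]
cap [139 160 173] [ 19  50 173]
amber [11 31 69] [ 10 214  69]
rim [ 76  90 103] [ 16  67 103]
bench [100 108 124] [ 10  49 124]
```

View pics/topcrop.png

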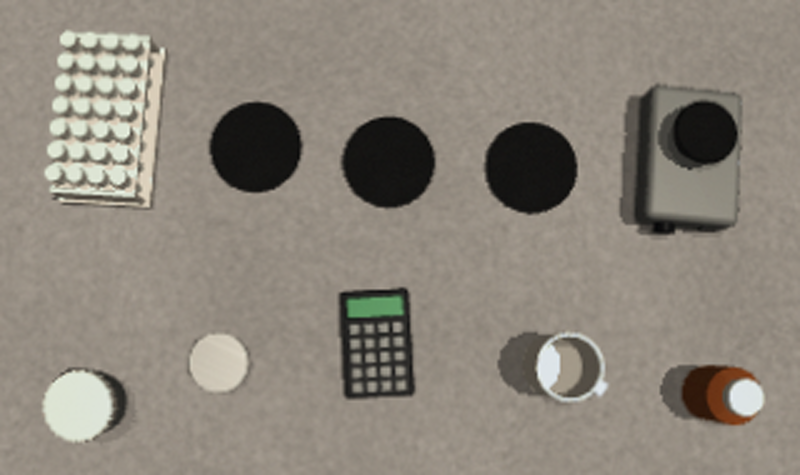

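View pics/scrop.png

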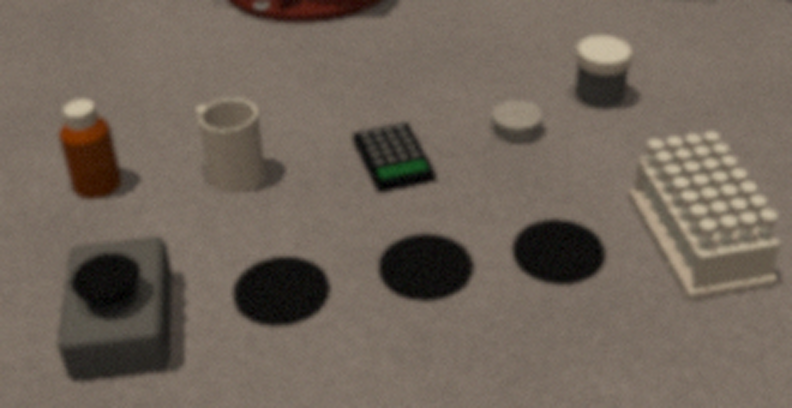

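The crops show everything cleanly. The beaker's lip points toward the lower right, which is −x,−y. Next I'll measure with masks in both views.

```bash
cat > m.py <<'E'
from h import *
def meas(n,im,items):
    hsv=cv2.cvtColor(im,cv2.COLOR_BGR2HSV); V=hsv[...,2].astype(int);S=hsv[...,1].astype(int);out={}
    for k,(at,z,th) in items.items():
        m=(V<th) if th<0 and 0 else None
        m=(V<-th) if th<0 else (V>th)&(S<60)
        c=contour(m,at)
        if c is None: print(n,k,"none");continue
        # filled-mask pixel contour runs through outer pixel centres: grow by half a pixel via moments centre
        cen=c.mean(0); d=c-cen; c2=cen+d*(1+0.5/np.linalg.norm(d,axis=1))[:,None]
        X=plane(n,c2,z); f=circ(X); h=cv2.convexHull(c2.astype(np.float32)).reshape(-1,2); 
        res=np.hypot(X[:,0]-f[0],X[:,1]-f[1])-f[2]/2
        print(n,k,"xy %.1f %.1f dia %.1f res %.1f"%(f[0],f[1],f[2],res.std())); out[k]=f
    return out
E
python3 - <<'E'
from m import *
im=cv2.imread("pics/top0.png")
meas("top",im,dict(padL=((232,179),5,-60),padM=((285,184),5,-60),padR=((342,187),5,-60),jar=((162,282),65,195),dish=((217,265),22,175),cap=((428,279),100,150),rim=((347,267),80,175)))
im=cv2.imread("pics/scene0.png")
meas("scene",im,dict(padL=((322,244),5,-50),padM=((267,251),5,-50),padR=((207,261),5,-50),jar=((341,161),65,150),dish=((305,189),22,135),cap=((124,187),100,135)))
# bottle amber mask, calculator
im=cv2.imread("pics/top0.png");hsv=cv2.cvtColor(im,cv2.COLOR_BGR2HSV)
c=contour(hsv[...,2]<70,(281,250)); 
box=cv2.minAreaRect(c); print("calc",box, plane("top",cv2.boxPoints(box),13).round(0).tolist())
E
```

```text
top padL xy 638.2 128.0 dia 89.0 res 0.7
top padM xy 623.2 -1.3 dia 88.7 res 0.7
top padR xy 617.8 -139.8 dia 89.2 res 0.7
top jar xy 392.0 276.0 dia 60.8 res 0.7
top dish xy 430.5 157.3 dia 54.0 res 0.7
top cap xy 549.2 -211.9 dia 553.0 res 102.1
top rim xy 426.7 -159.0 dia 60.7 res 1.7
scene padL xy 645.8 126.8 dia 88.1 res 1.1
scene padM xy 630.4 -2.3 dia 88.0 res 1.1
scene padR xy 624.6 -140.2 dia 87.7 res 0.8
scene jar xy 396.7 275.5 dia 63.8 res 1.6
scene dish xy 433.5 157.9 dia 53.1 res 1.1
scene cap xy 403.7 -304.9 dia 35.7 res 1.3
calc ((280.07415771484375, 256.7603759765625), (42.397300720214844, 27.775516510009766), 86.633544921875) [[497.0, 46.0, 13.0], [500.0, -19.0, 13.0], [402.0, -24.0, 13.0], [398.0, 40.0, 13.0]]
```

Run:
```python
from m import *
from scipy.spatial.transform import Rotation as Ro
im=cv2.imread("pics/top0.png")
meas("top",im,dict(cap=((428,279),100,185),rim=((347,267),80,200)))
hsv=cv2.cvtColor(im,cv2.COLOR_BGR2HSV)
c=contour((hsv[...,1]>120)&(hsv[...,2]<190),(414,279)); 
# amber silhouette low outermost (toward nadir) side -> base
print("amber bbox",cv2.boundingRect(c))
for n in P:
    print(n,proj(n,[[404,-305,100],[404,-305,0],[404,-305,72]]).round(1).tolist())
s=r.read_state(); R=Ro.from_euler("xyz",s["tool_rot"]).as_matrix(); print(R.round(3))
```

```text
top cap xy 400.3 -305.3 dia 30.6 res 0.5
top rim xy 428.2 -138.3 dia 30.1 res 4.0
amber bbox (403, 266, 29, 24)
scene [[122.1, 184.4], [130.1, 216.7], [124.4, 193.8]]
top [[428.1, 276.8], [412.1, 275.0], [423.2, 276.2]]
[[-0.001 -0.933  0.359]
 [-0.001  0.359  0.933]
 [-1.     0.    -0.001]]
```

>>> {"name": "play_rows", "arguments": {
  "commands": [
    [[0,0,0],[0.12,0,0],0],
    [[0,0,0],[0.12,0,0],0],
    [[0,0,0],[0.12,0,0],0],
    [[0,0,0],[0.12,0,0],0],
    [[0,0,0],[0.12,0,0],0],
    [[0,0,0],[0.12,0,0],0],
    [[0,0,0],[0.12,0,0],0],
    [[0,0,0],[0.12,0,0],0],
    [[0,0,0],[0.12,0,0],0],
    [[0,0,0],[0,0,0],0]
  ],
  "squeeze": 40
}}

```text
t: 0.93
eef_pos: [215.1, 560.0, 404.3]
tool_rot: [-2.314, 1.57, -2.196]
force: [-0.3, -0.2, 0.4]
finger_gap: 85.5
```

```bash
cat > go.py <<'E'
from h import *
from scipy.spatial.transform import Rotation as Ro
import sys
def go(x,y,z,yaw=0.0):
    s=r.read_state(); R=Ro.from_euler("xyz",s["tool_rot"]).as_matrix()
    d=np.array([x,y,z])-s["eef_pos"]; a=R.T@d/30
    Rt=np.array([[0,-np.sin(yaw),np.cos(yaw)],[0,np.cos(yaw),np.sin(yaw)],[-1,0,0]])
    w=Ro.from_matrix(R.T@Rt).as_rotvec()
    print("t %.2f"%s["t"],"tcp",s["eef_pos"].round(1),"F",s["force"].round(1),"gap %.1f"%s["finger_gap"],"| units",a.round(2),"rot",w.round(3))
if __name__=="__main__": go(*map(float,sys.argv[1:]))
E
python3 go.py 401 -305 360
python3 - <<'E'
from m import *
im=cv2.imread("pics/top0.png");hsv=cv2.cvtColor(im,cv2.COLOR_BGR2HSV)
m=(hsv[...,2]>165)&(hsv[...,1]<60); c=contour(m,(347,267)).astype(float)
cen=c.mean(0);d=c-cen;c=cen+d*(1+.5/np.linalg.norm(d,axis=1))[:,None]
X=plane("top",c,80)
for i in range(6):
    f=circ(X);res=np.hypot(X[:,0]-f[0],X[:,1]-f[1])-f[2]/2;print(np.round(f,1),len(X),res.std().round(2),res.max().round(1));X=X[(abs(res)<max(1.2,1.5*res.std()))]
E
```

```text
t 0.93 tcp [215.1 560.  404.3] F [-0.3 -0.2  0.4] gap 85.5 | units [  1.49 -29.36   2.75] rot [ 0.118 -0.     0.001]
[ 426.5 -159.1   61.6] 81 1.65 5.3
[ 427.1 -158.3   60.7] 72 0.64 2.0
[ 427.1 -158.2   60.6] 68 0.55 1.2
[ 427.1 -158.2   60.6] 68 0.55 1.2
[ 427.1 -158.2   60.6] 68 0.55 1.2
[ 427.1 -158.2   60.6] 68 0.55 1.2
```

>>> {"name": "play_rows", "arguments": {
  "commands": [
    [[0,0,0],[0.118,0,0],0],
    [[0.1,-0.95,0.95],[0,0,0],0],
    [[0.1,-0.95,0.95],[0,0,0],0],
    [[0.1,-0.95,0.95],[0,0,0],0],
    [[0.1,-0.95,0.95],[0,0,0],0],
    [[0.1,-0.95,0.95],[0,0,0],0],
    [[0.1,-0.95,0.95],[0,0,0],0],
    [[0.1,-0.95,0.95],[0,0,0],0],
    [[0.1,-0.95,0.95],[0,0,0],0],
    [[0.1,-0.95,0.95],[0,0,0],0]
  ]
}}

```text
t: 1.77
eef_pos: [474.2, 303.4, 377.5]
tool_rot: [1.344, 1.571, 1.355]
force: [0.4, 1.5, 0.9]
finger_gap: 85.2
```

>>> {"name": "play_rows", "arguments": {
  "commands": [
    [[0,-1,0],[0,0,0],0],
    [[0,-1,0],[0,0,0],0],
    [[0,-1,0],[0,0,0],0],
    [[0,-1,0],[0,0,0],0],
    [[0,-1,0],[0,0,0],0],
    [[0,-1,0],[0,0,0],0],
    [[0,-1,0],[0,0,0],0],
    [[0,-1,0],[0,0,0],0],
    [[0,-1,0],[0,0,0],0],
    [[0,-1,0],[0,0,0],0]
  ]
}}

```text
t: 2.6
eef_pos: [474.7, 3.8, 377.6]
tool_rot: [1.569, 1.571, 1.58]
force: [-0.1, -0.2, 0.1]
finger_gap: 85.7
```

>>> {"name": "play_rows", "arguments": {
  "commands": [
    [[0,-1,0],[0,0,0],0],
    [[0,-1,0],[0,0,0],0],
    [[0,-1,0],[0,0,0],0],
    [[0,-1,0],[0,0,0],0],
    [[0,-1,-0.4],[0,0,0],0],
    [[0,-1,-0.4],[0,0,0],0],
    [[0,-1,-0.4],[0,0,0],0],
    [[0,-1,-0.4],[0,0,0],0],
    [[0,-1,-0.4],[0,0,0],0],
    [[0,0,0],[0,0,0],0]
  ]
}}

```text
t: 3.43
eef_pos: [414.9, -269.2, 377.2]
tool_rot: [-2.188, 1.569, -2.182]
force: [-0.5, 0.1, -0.3]
finger_gap: 85.2
```

```bash
python3 go.py 401 -305 360
```

```text
t 3.43 tcp [ 414.9 -269.2  377.2] F [-0.5  0.1 -0.3] gap 85.2 | units [ 0.58 -1.19 -0.47] rot [ 0.006 -0.001  0.001]
```

>>> {"name": "play_rows", "arguments": {
  "commands": [
    [[0.2,-0.4,-0.15],[0,0,0],0],
    [[0.2,-0.4,-0.16],[0,0,0],0],
    [[0.2,-0.4,-0.16],[0,0,0],0],
    [[0.5,0,0],[0,0,0],0],
    [[0.5,0,0],[0,0,0],0],
    [[0.5,0,0],[0,0,0],0],
    [[0.4,0,0],[0,0,0],0],
    [[0,0,0],[0,0,0],0],
    [[0,0,0],[0,0,0],0],
    [[0,0,0],[0,0,0],0]
  ]
}}

```text
t: 4.27
eef_pos: [402.9, -301.4, 303.3]
tool_rot: [-0.807, 1.57, -0.8]
force: [-0.0, -0.8, -0.1]
finger_gap: 85.3
```

```bash
python3 go.py 401 -305 210
python3 - <<'E'
from h import *
for n in P:
    im=viewer.read_camera(n)[:,:,::-1]; cv2.imwrite(f"pics/{n}1.png",im)
a=cv2.imread("pics/top1.png")[190:350,330:530]; b=cv2.imread("pics/scene1.png")[100:260,30:230]
cv2.imwrite("pics/c1.png",cv2.resize(np.hstack([a,b]),None,fx=2,fy=2,interpolation=cv2.INTER_CUBIC))
E
```

```text
t 4.27 tcp [ 402.9 -301.4  303.3] F [-0.  -0.8 -0.1] gap 85.3 | units [ 3.11 -0.12 -0.07] rot [0.007 0.    0.001]
```

View pics/c1.png

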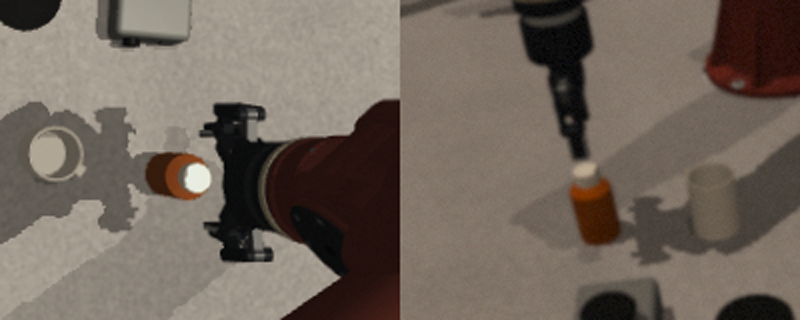

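Both views show the open jaws centred over the bottle. In the crop the fingers are at rows 110 and 240, and the cap is at row 178. I'll descend and grip.

>>> {"name": "play_rows", "arguments": {
  "commands": [
    [[0.3,-0.12,-0.05],[0,0,0],0],
    [[0.5,0,0],[0,0,0],0],
    [[0.5,0,0],[0,0,0],0],
    [[0.5,0,0],[0,0,0],0],
    [[0.5,0,0],[0,0,0],0],
    [[0.5,0,0],[0,0,0],0],
    [[0.3,0,0],[0,0,0],0],
    [[0,0,0],[0,0,0],0],
    [[0,0,0],[0,0,0],0],
    [[0,0,0],[0,0,0],0]
  ]
}}

```text
t: 5.2
eef_pos: [401.5, -305.3, 210.6]
tool_rot: [-0.878, 1.57, -0.872]
force: [-0.4, 0.7, -0.0]
finger_gap: 85.3
```

>>> {"name": "play_rows", "arguments": {
  "commands": [
    [[0,0,0],[0,0,0],0.1],
    [[0,0,0],[0,0,0],0.2],
    [[0,0,0],[0,0,0],0.25],
    [[0,0,0],[0,0,0],0.3],
    [[0,0,0],[0,0,0],0.35],
    [[0,0,0],[0,0,0],0.4],
    [[0,0,0],[0,0,0],0.5],
    [[0,0,0],[0,0,0],0.6],
    [[0,0,0],[0,0,0],0.6],
    [[0,0,0],[0,0,0],0.6]
  ],
  "squeeze": 30
}}

```text
t: 6.03
eef_pos: [401.4, -305.0, 210.0]
tool_rot: [-0.566, 1.57, -0.56]
force: [0.3, 0.1, 5.4]
finger_gap: 50.7
```

```bash
python3 go.py 401 -305 210
```

```text
t 6.03 tcp [ 401.4 -305.   210. ] F [0.3 0.1 5.4] gap 50.7 | units [-0.   -0.   -0.01] rot [0.006 0.    0.   ]
```

>>> {"name": "play_rows", "arguments": {
  "commands": [
    [[-0.3,0,0],[0,0,0],0.6],
    [[-0.5,0,0],[0,0,0],0.6],
    [[-0.7,0,0],[0,0,0],0.6],
    [[-0.7,0,0],[0,0,0],0.6],
    [[-0.7,0,0],[0,0,0],0.6],
    [[-0.7,0,0],[0,0,0],0.6],
    [[-0.7,0,0],[0,0,0],0.6],
    [[-0.4,0.3,0.2],[0,0,0],0.6],
    [[-0.2,0.5,0.3],[0,0,0],0.6],
    [[0,0.7,0.4],[0,0,0],0.6]
  ]
}}

```text
t: 6.87
eef_pos: [428.3, -259.8, 358.3]
tool_rot: [-0.877, 1.569, -0.873]
force: [1.0, 0.4, -0.4]
finger_gap: 50.6
```

>>> {"name": "play_rows", "arguments": {
  "commands": [
    [[0,0.9,0.5],[0,0,0],0.6],
    [[0,0.9,0.5],[0,0,0],0.6],
    [[0,0.9,0.5],[0,0,0],0.6],
    [[0,0.9,0.5],[0,0,0],0.6],
    [[0,0.9,0.5],[0,0,0],0.6],
    [[0,0.9,0.5],[0,0,0],0.6],
    [[0,0.9,0.5],[0,0,0],0.6],
    [[0,0.9,0.5],[0,0,0],0.6],
    [[0,0.9,0.5],[0,0,0],0.6],
    [[0,0.9,0.5],[0,0,0],0.6]
  ]
}}

```text
t: 7.7
eef_pos: [576.6, 13.5, 356.3]
tool_rot: [2.781, 1.57, 2.788]
force: [0.0, -1.1, -0.5]
finger_gap: 50.8
```

```bash
python3 go.py 639 128 216
```

```text
t 7.70 tcp [576.6  13.5 356.3] F [ 0.  -1.1 -0.5] gap 50.8 | units [4.67 3.8  2.11] rot [ 0.006 -0.001 -0.   ]
```

>>> {"name": "play_rows", "arguments": {
  "commands": [
    [[0.2,0.7,0.4],[0,0,0],0.6],
    [[0.2,0.7,0.4],[0,0,0],0.6],
    [[0.3,0.7,0.4],[0,0,0],0.6],
    [[0.4,0.7,0.4],[0,0,0],0.6],
    [[0.4,0.5,0.3],[0,0,0],0.6],
    [[0.5,0.3,0.15],[0,0,0],0.6],
    [[0.5,0.1,0.05],[0,0,0],0.6],
    [[0.5,0,0],[0,0,0],0.6],
    [[0,0,0],[0,0,0],0.6],
    [[0,0,0],[0,0,0],0.6]
  ]
}}

```text
t: 8.53
eef_pos: [637.9, 122.7, 265.4]
tool_rot: [3.114, 1.568, 3.12]
force: [-1.0, -0.0, -0.4]
finger_gap: 50.9
```

```bash
python3 go.py 639 128 216
python3 - <<'E'
from h import *
for n in P:
    im=viewer.read_camera(n)[:,:,::-1]; cv2.imwrite(f"pics/{n}2.png",im)
a=cv2.imread("pics/top2.png")[80:280,140:340]; b=cv2.imread("pics/scene2.png")[120:320,220:420]
cv2.imwrite("pics/c2.png",cv2.resize(np.hstack([a,b]),None,fx=2,fy=2,interpolation=cv2.INTER_CUBIC))
E
```

```text
t 8.53 tcp [637.9 122.7 265.4] F [-1.  -0.  -0.4] gap 50.9 | units [1.65 0.18 0.04] rot [ 0.006 -0.003 -0.   ]
```

View pics/c2.png

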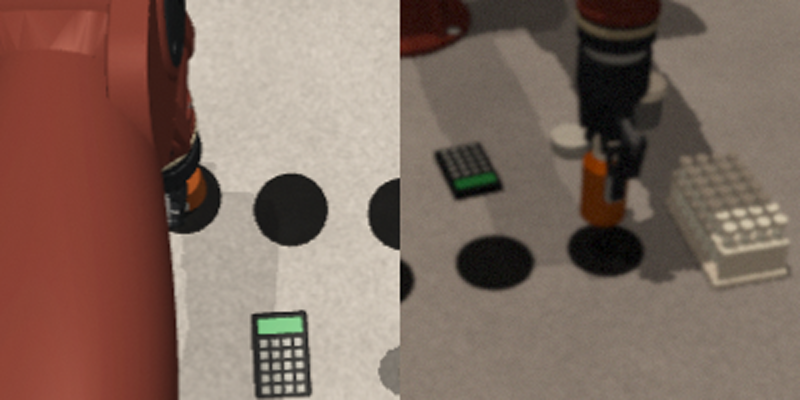

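Top view: the arm hides most of the left pad, but the amber edge lies inside it. Scene: the bottle hangs over the left pad. The two cameras differ by about 5 mm in x, so I'll use the held bottle, whose pose the arm knows, to find the cameras' bias.

Run:
```python
from h import *
im=cv2.imread("pics/scene2.png");hsv=cv2.cvtColor(im,cv2.COLOR_BGR2HSV)
m=(hsv[...,1]>140)&(hsv[...,2]>35)&(hsv[...,2]<220)
m[:, :300]=0; m[:,345:]=0; m[:180]=0;m[245:]=0
for v in range(194,236,2):
    c=np.where(m[v])[0]; print(v,c.min() if len(c) else None,c.max() if len(c) else None,end="; ")
x,y,z=637.9,122.7,55.4
th=np.linspace(0,2*np.pi,120)
q=proj("scene",np.c_[x+26*np.cos(th),y+26*np.sin(th),0*th+z]); print("\npred bottom row",q[:,1].max(),"cols",q[:,0].min(),q[:,0].max(), "max at",q[q[:,1].argmax()])
q=proj("scene",np.c_[x+26*np.cos(th),y+26*np.sin(th),0*th+z+30]);print("cols mid",q[:,0].min(),q[:,0].max(),q[:,1].mean())
print("10mm x ->",proj("scene",[[x,y,z],[x+10,y,z],[x,y+10,z],[x,y,z+10]]).round(1).tolist())
cv2.imwrite("pics/c2b.png",cv2.resize(im[180:270,280:360],None,fx=7,fy=6,interpolation=cv2.INTER_CUBIC))
```

```text
194 None None; 196 313 315; 198 312 316; 200 312 322; 202 312 323; 204 312 323; 206 312 323; 208 312 322; 210 311 322; 212 312 322; 214 311 321; 216 311 321; 218 311 321; 220 311 331; 222 311 331; 224 311 331; 226 311 331; 228 312 330; 230 314 329; 232 316 327; 234 None None; 
pred bottom row 233.04375276186178 cols 309.25662372938876 332.25794395596046 max at [321.94615513 233.04375276]
cols mid 309.8599780810098 333.2918504789611 215.29396140830494
10mm x -> [[320.7, 225.6], [322.3, 228.3], [324.9, 224.8], [321.0, 222.2]]
```

View pics/c2b.png

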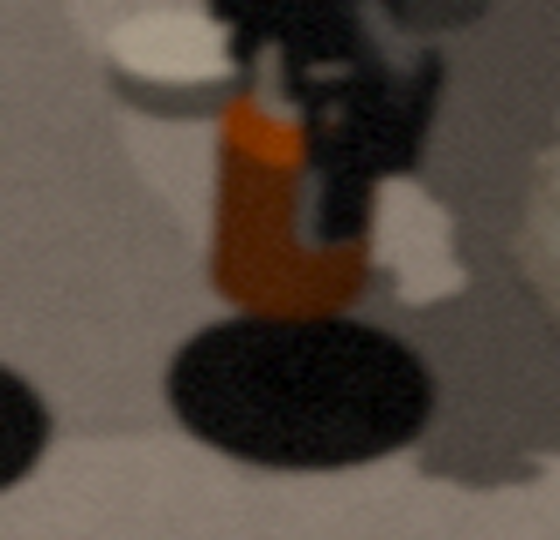

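Run:
```python
from h import *
im=cv2.imread("pics/scene0.png");g=cv2.GaussianBlur(im,(3,3),0).max(2).astype(int)
th=np.linspace(0,2*np.pi,360)
for k,at,g0 in [("L",(322,244),(643,128)),("M",(267,251),(628,-1)),("R",(207,261),(622,-140))]:
    for T in (50,65,80):
        c=contour(g<T,at); cen=c.mean(0)
        M=cv2.moments((cv2.drawContours(np.zeros(g.shape,np.uint8),[c.reshape(-1,1,2)],-1,1,-1)),True); ob=np.array([M["m10"]/M["m00"],M["m01"]/M["m00"]])
        x,y=g0
        for _ in range(5):
            pts=np.vstack([np.c_[x+45*np.cos(th),y+45*np.sin(th),0*th+z] for z in (0,5)])
            h=cv2.convexHull(proj("scene",pts).astype(np.float32)); m=cv2.moments(h); pr=np.array([m["m10"]/m["m00"],m["m01"]/m["m00"]])
            J=np.array([proj("scene",[[x+d,y+e,5]])[0]-proj("scene",[[x,y,5]])[0] for d,e in((1,0),(0,1))]).T
            dx=np.linalg.solve(J,ob-pr);x+=dx[0];y+=dx[1]
        print(k,T,"xy %.1f %.1f"%(x,y),"area obs %.0f pred %.0f"%(M["m00"],m["m00"]))
```

```text
L 50 xy 643.2 128.2 area obs 732 pred 841
L 65 xy 643.1 128.1 area obs 777 pred 841
L 80 xy 643.2 128.1 area obs 826 pred 841
M 50 xy 627.6 -1.7 area obs 772 pred 884
M 65 xy 627.6 -1.6 area obs 826 pred 884
M 80 xy 627.7 -1.6 area obs 872 pred 884
R 50 xy 622.0 -139.8 area obs 820 pred 939
R 65 xy 621.9 -139.9 area obs 863 pred 939
R 80 xy 622.1 -139.9 area obs 917 pred 939
```

>>> {"name": "play_rows", "arguments": {
  "commands": [
    [[0,0.18,0.17],[0.006,0,0],0.6],
    [[0.3,0,0],[0,0,0],0.6],
    [[0.3,0,0],[0,0,0],0.6],
    [[0.3,0,0],[0,0,0],0.6],
    [[0.2,0,0],[0,0,0],0.6],
    [[0.2,0,0],[0,0,0],0.6],
    [[0.2,0,0],[0,0,0],0.6],
    [[0.1,0,0],[0,0,0],0.6],
    [[0,0,0],[0,0,0],0.6],
    [[0,0,0],[0,0,0],0.6]
  ]
}}

```text
t: 9.47
eef_pos: [643.8, 128.0, 218.7]
tool_rot: [2.225, 1.571, 2.224]
force: [0.1, -0.3, -1.1]
finger_gap: 50.8
```

```bash
python3 go.py 643 128 215
```

```text
t 9.47 tcp [643.8 128.  218.7] F [ 0.1 -0.3 -1.1] gap 50.8 | units [ 0.12  0.   -0.03] rot [-0. -0. -0.]
```

>>> {"name": "play_rows", "arguments": {
  "commands": [
    [[0.06,0,-0.02],[0,0,0],0.6],
    [[0.04,0,0],[0,0,0],0.6],
    [[0.01,0,0],[0,0,0],0.6],
    [[0,0,0],[0,0,0],0.6],
    [[0,0,0],[0,0,0],0.6],
    [[0,0,0],[0,0,0],0.6],
    [[0,0,0],[0,0,0],0.6],
    [[0,0,0],[0,0,0],0.6],
    [[0,0,0],[0,0,0],0.6],
    [[0,0,0],[0,0,0],0.6]
  ]
}}

```text
t: 10.3
eef_pos: [643.2, 128.0, 215.4]
tool_rot: [0.949, 1.571, 0.949]
force: [0.3, 0.1, -1.1]
finger_gap: 50.8
```

```bash
python3 go.py 643 128 215
```

```text
t 10.30 tcp [643.2 128.  215.4] F [ 0.3  0.1 -1.1] gap 50.8 | units [ 0.01 -0.   -0.01] rot [ 0.  0. -0.]
```

>>> {"name": "play_rows", "arguments": {
  "commands": [
    [[0.02,0,0],[0,0,0],0.6],
    [[0.02,0,0],[0,0,0],0.6],
    [[0,0,0],[0,0,0],0.6],
    [[0,0,0],[0,0,0],0.6],
    [[0,0,0],[0,0,0],0.6],
    [[0,0,0],[0,0,0],0.6],
    [[0,0,0],[0,0,0],0.6],
    [[0,0,0],[0,0,0],0.6],
    [[0,0,0],[0,0,0],0.6],
    [[0,0,0],[0,0,0],0.6]
  ]
}}

```text
t: 11.13
eef_pos: [643.3, 128.0, 215.1]
tool_rot: [-0.021, 1.57, -0.021]
force: [-1.6, 0.1, 4.8]
finger_gap: 51.0
```

>>> {"name": "play_rows", "arguments": {
  "commands": [
    [[0,0,0],[0,0,0],0.4],
    [[0,0,0],[0,0,0],0.35],
    [[0,0,0],[0,0,0],0.3],
    [[0,0,0],[0,0,0],0.2],
    [[0,0,0],[0,0,0],0.1],
    [[0,0,0],[0,0,0],0],
    [[0,0,0],[0,0,0],0],
    [[0,0,0],[0,0,0],0],
    [[-0.2,0,0],[0,0,0],0],
    [[-0.3,0,0],[0,0,0],0]
  ]
}}

```text
t: 11.97
eef_pos: [642.7, 128.0, 228.8]
tool_rot: [3.079, 1.569, 3.079]
force: [-0.2, 0.7, -0.2]
finger_gap: 85.5
```

>>> {"name": "play_rows", "arguments": {
  "commands": [
    [[-0.5,0,0],[0,0,0],0],
    [[-0.7,0,0],[0,0,0],0],
    [[-0.9,0,0],[0,0,0],0],
    [[-0.9,0,0],[0,0,0],0],
    [[-0.9,0,0],[0,0,0],0],
    [[-0.3,0.8,-0.8],[0,0,0],0],
    [[0,0.8,-0.9],[0,0,0],0],
    [[0,0.8,-0.9],[0,0,0],0],
    [[0,0.8,-0.9],[0,0,0],0],
    [[0,0.8,-0.9],[0,0,0],0]
  ]
}}

```text
t: 12.8
eef_pos: [509.8, 248.8, 356.5]
tool_rot: [0.304, 1.569, 0.303]
force: [0.9, 0.5, 1.5]
finger_gap: 85.3
```

```bash
python3 go.py 394 276 350
python3 - <<'E'
from h import *
for n in P:
    im=viewer.read_camera(n)[:,:,::-1]; cv2.imwrite(f"pics/{n}3.png",im)
a=cv2.imread("pics/top3.png")[80:280,140:340]; b=cv2.imread("pics/scene3.png")[120:320,220:420]
cv2.imwrite("pics/c3.png",cv2.resize(np.hstack([a,b]),None,fx=2,fy=2,interpolation=cv2.INTER_CUBIC))
E
```

```text
t 12.80 tcp [509.8 248.8 356.5] F [0.9 0.5 1.5] gap 85.3 | units [ 0.21  0.91 -3.86] rot [-0.     0.001 -0.   ]
```

View pics/c3.png

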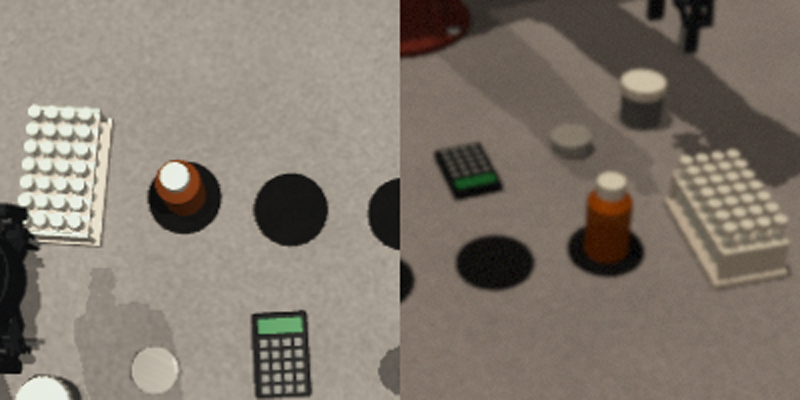

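The bottle stands on the left pad in both views. Now I'll measure its cap against the pad in each camera.

Run:
```python
from m import *
im=cv2.imread("pics/top3.png")
meas("top",im,dict(cap=((227,167),105,185),padM=((285,184),5,-60)))
im=cv2.imread("pics/scene3.png")
meas("scene",im,dict(cap=((325,211),105,135)))
hsv=cv2.cvtColor(im,cv2.COLOR_BGR2HSV);m=(hsv[...,1]>140)&(hsv[...,2]>35);m[:,:300]=0;m[:,350:]=0;m[:205]=0;m[270:]=0
for v in range(218,258,3):
    c=np.where(m[v])[0]; print(v,(c.min(),c.max()) if len(c) else None,end="; ")
th=np.linspace(0,6.283,200);q=proj("scene",np.c_[643.2+26*np.cos(th),128+26*np.sin(th),0*th+5]);print("pred base",q.min(0),q.max(0))
# pad visible rim in scene now (dark) 
g=cv2.GaussianBlur(im,(3,3),0).max(2); c=contour(g<65,(322,262))
if c is not None: print("pad cols",c.min(0),c.max(0))
q=proj("scene",np.vstack([np.c_[643.2+45*np.cos(th),128.1+45*np.sin(th),0*th+z] for z in(0,5)]));print("pred pad",q.min(0),q.max(0))
```

```text
top cap xy 641.1 127.5 dia 31.2 res 0.6
top padM xy 623.2 -1.4 dia 88.7 res 0.7
scene cap xy 645.7 127.2 dia 34.9 res 0.9
218 (np.int64(314), np.int64(334)); 221 (np.int64(314), np.int64(335)); 224 (np.int64(314), np.int64(334)); 227 (np.int64(314), np.int64(334)); 230 (np.int64(314), np.int64(334)); 233 (np.int64(313), np.int64(333)); 236 (np.int64(312), np.int64(334)); 239 (np.int64(312), np.int64(333)); 242 (np.int64(312), np.int64(333)); 245 (np.int64(312), np.int64(332)); 248 (np.int64(314), np.int64(331)); 251 (np.int64(320), np.int64(326)); 254 None; 257 None; pred base [311.18931516 236.1092358 ] [333.55869192 250.94607853]
pad cols [304 229] [341 257]
pred pad [302.98999593 230.96416355] [341.79433627 258.28026862]
```

Run:
```python
from h import *
im=cv2.imread("pics/top3.png");hsv=cv2.cvtColor(im,cv2.COLOR_BGR2HSV)
cv2.imwrite("pics/c3t.png",cv2.resize(im[150:205,205:260],None,fx=10,fy=10,interpolation=cv2.INTER_NEAREST))
for T in(38,45,55):
    m=(hsv[...,1]>100)&(hsv[...,2]>T)&(hsv[...,2]<200)
    c=contour(m,(231,178)).astype(float);cen=c.mean(0);d=c-cen;c=cen+d*(1+.5/np.linalg.norm(d,axis=1))[:,None]
    X=plane("top",c,5)[:,:2]
    # centre with fixed radius 26 using nadir-side arc
    cen=np.array([640,128.]);nd=np.array([443,14.])-cen;nd/=np.linalg.norm(nd)
    from scipy.optimize import least_squares
    for _ in range(4):
        a=(X-cen)/np.linalg.norm(X-cen,axis=1)[:,None]@nd>0.45
        f=least_squares(lambda p:np.hypot(*(X[a]-p).T)-26,cen);cen=f.x
    print(T,cen.round(1),a.sum(),np.sqrt(np.mean(f.fun**2)).round(2))
```

```text
38 [641.7 127.5] 20 0.59
45 [642.4 128. ] 22 0.88
55 [651.5 129. ] 28 7.2
```

View pics/c3t.png

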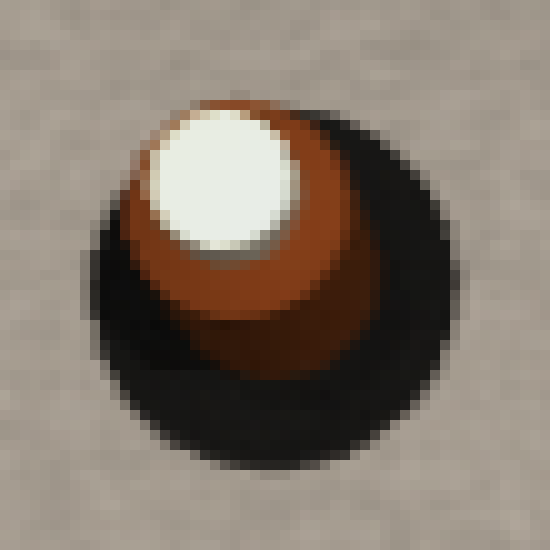

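The bottle sits about 2 mm toward +x of the pad centre, which is fine. It also shows the true x lies between the two cameras, with scene reading about 1.5 mm high and top about 2.5 mm low. I'll use that for the rest. Next is the jar, at about (394.5, 276).

>>> {"name": "play_rows", "arguments": {
  "commands": [
    [[0,0.2,-0.8],[0,0,0],0],
    [[0,0.2,-0.8],[0,0,0],0],
    [[0,0.2,-0.8],[0,0,0],0],
    [[0,0.2,-0.8],[0,0,0],0],
    [[0.2,0.1,-0.5],[0,0,0],0],
    [[0.4,0,-0.14],[0,0,0],0],
    [[0.6,0,0],[0,0,0],0],
    [[0.6,0,0],[0,0,0],0],
    [[0,0,0],[0,0,0],0],
    [[0,0,0],[0,0,0],0]
  ]
}}

```text
t: 13.73
eef_pos: [396.0, 274.7, 301.6]
tool_rot: [-2.706, 1.57, -2.706]
force: [-0.6, 0.3, 0.7]
finger_gap: 85.5
```

```bash
python3 go.py 394.5 276 207
python3 - <<'E'
from h import *
for n in P:
    im=viewer.read_camera(n)[:,:,::-1]; cv2.imwrite(f"pics/{n}4.png",im)
a=cv2.imread("pics/top4.png")[200:360,90:290]; b=cv2.imread("pics/scene4.png")[80:240,250:450]
cv2.imwrite("pics/c4.png",cv2.resize(np.hstack([a,b]),None,fx=2,fy=2,interpolation=cv2.INTER_CUBIC))
E
```

```text
t 13.73 tcp [396.  274.7 301.6] F [-0.6  0.3  0.7] gap 85.5 | units [ 3.15  0.04 -0.05] rot [-0.    -0.001  0.   ]
```

View pics/c4.png

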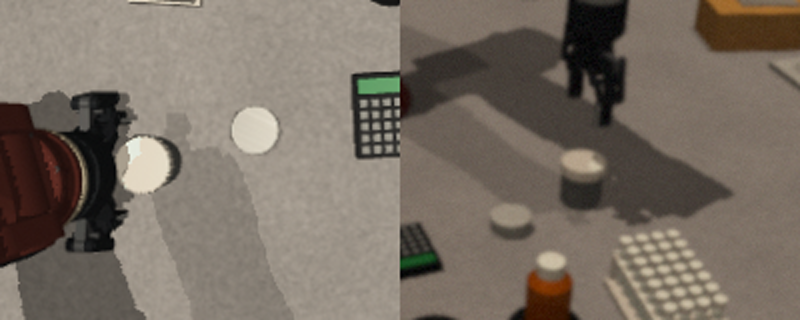

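The jaws (crop rows 97–247) sit centred over the jar (row 165) once parallax is allowed for. I'll descend and grip the lid.

>>> {"name": "play_rows", "arguments": {
  "commands": [
    [[0.3,0.04,-0.05],[0,0,0],0],
    [[0.5,0,0],[0,0,0],0],
    [[0.5,0,0],[0,0,0],0],
    [[0.5,0,0],[0,0,0],0],
    [[0.5,0,0],[0,0,0],0],
    [[0.5,0,0],[0,0,0],0],
    [[0.35,0,0],[0,0,0],0],
    [[0,0,0],[0,0,0],0],
    [[0,0,0],[0,0,0],0],
    [[0,0,0],[0,0,0],0.1]
  ]
}}

```text
t: 14.67
eef_pos: [394.9, 276.4, 207.7]
tool_rot: [0.385, 1.569, 0.385]
force: [-0.3, -0.5, -0.1]
finger_gap: 77.2
```

>>> {"name": "play_rows", "arguments": {
  "commands": [
    [[0,0,0],[0,0,0],0.15],
    [[0,0,0],[0,0,0],0.2],
    [[0,0,0],[0,0,0],0.25],
    [[0,0,0],[0,0,0],0.3],
    [[0,0,0],[0,0,0],0.35],
    [[0,0,0],[0,0,0],0.4],
    [[0,0,0],[0,0,0],0.5],
    [[0,0,0],[0,0,0],0.5],
    [[0,0,0],[0,0,0],0.5],
    [[0,0,0],[0,0,0],0.5]
  ],
  "squeeze": 35
}}

```text
t: 15.5
eef_pos: [394.7, 276.3, 207.5]
tool_rot: [0.381, 1.57, 0.381]
force: [-1.5, -0.8, 5.8]
finger_gap: 60.8
```

```bash
python3 go.py 394.5 276 207
```

```text
t 15.50 tcp [394.7 276.3 207.5] F [-1.5 -0.8  5.8] gap 60.8 | units [ 0.02 -0.01 -0.01] rot [ 0.     0.001 -0.   ]
```

>>> {"name": "play_rows", "arguments": {
  "commands": [
    [[-0.3,0,0],[0,0,0],0.5],
    [[-0.5,0,0],[0,0,0],0.5],
    [[-0.7,0,0],[0,0,0],0.5],
    [[-0.8,0,0],[0,0,0],0.5],
    [[-0.8,0,0],[0,0,0],0.5],
    [[-0.7,-0.2,0.2],[0,0,0],0.5],
    [[-0.3,-0.5,0.4],[0,0,0],0.5],
    [[0,-0.7,0.6],[0,0,0],0.5],
    [[0,-0.9,0.7],[0,0,0],0.5],
    [[0,-0.9,0.7],[0,0,0],0.5]
  ]
}}

```text
t: 16.33
eef_pos: [473.0, 179.3, 330.6]
tool_rot: [0.224, 1.57, 0.225]
force: [-0.1, 0.7, -1.8]
finger_gap: 61.4
```

>>> {"name": "play_rows", "arguments": {
  "commands": [
    [[0,-0.9,0.7],[0,0,0],0.5],
    [[0,-0.9,0.7],[0,0,0],0.5],
    [[0,-0.9,0.7],[0,0,0],0.5],
    [[0,-0.9,0.7],[0,0,0],0.5],
    [[0,-0.9,0.7],[0,0,0],0.5],
    [[0,-0.8,0.7],[0,0,0],0.5],
    [[0,-0.6,0.6],[0,0,0],0.5],
    [[0,-0.2,0.3],[0,0,0],0.5],
    [[0,0,0],[0,0,0],0.5],
    [[0,0,0],[0,0,0],0.5]
  ]
}}

```text
t: 17.17
eef_pos: [625.4, -3.0, 329.6]
tool_rot: [2.686, 1.57, 2.685]
force: [-1.4, 0.5, -2.5]
finger_gap: 61.1
```

```bash
python3 go.py 626 -1.5 213
```

```text
t 17.17 tcp [625.4  -3.  329.6] F [-1.4  0.5 -2.5] gap 61.1 | units [3.89 0.05 0.02] rot [-0.001 -0.001 -0.   ]
```

>>> {"name": "play_rows", "arguments": {
  "commands": [
    [[0.5,0.05,0.02],[0,0,0],0.5],
    [[0.6,0,0],[0,0,0],0.5],
    [[0.6,0,0],[0,0,0],0.5],
    [[0.6,0,0],[0,0,0],0.5],
    [[0.5,0,0],[0,0,0],0.5],
    [[0.4,0,0],[0,0,0],0.5],
    [[0.3,0,0],[0,0,0],0.5],
    [[0.2,0,0],[0,0,0],0.5],
    [[0,0,0],[0,0,0],0.5],
    [[0,0,0],[0,0,0],0.5]
  ]
}}

```text
t: 18.0
eef_pos: [626.1, -1.2, 219.1]
tool_rot: [0.202, 1.57, 0.202]
force: [-0.8, -0.5, -1.3]
finger_gap: 60.6
```

```bash
python3 go.py 626 -1.5 212
python3 - <<'E'
from h import *
for n in P:
    im=viewer.read_camera(n)[:,:,::-1]; cv2.imwrite(f"pics/{n}5.png",im)
a=cv2.imread("pics/top5.png")[120:240,225:345]; b=cv2.imread("pics/scene5.png")[170:290,207:327]
cv2.imwrite("pics/c5.png",cv2.resize(np.hstack([a,b]),None,fx=3.3,fy=3.3,interpolation=cv2.INTER_CUBIC))
E
```

```text
t 18.00 tcp [626.1  -1.2 219.1] F [-0.8 -0.5 -1.3] gap 60.6 | units [ 0.24 -0.01 -0.  ] rot [ 0.  0. -0.]
```

View pics/c5.png

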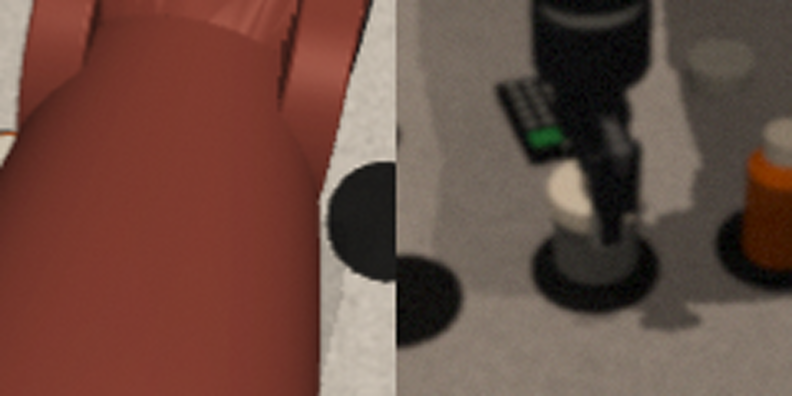

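In the scene crop the jar (columns 550–641) is centred on the middle pad (533–659). Lowering to contact.

>>> {"name": "play_rows", "arguments": {
  "commands": [
    [[0.08,0,0],[0,0,0],0.5],
    [[0.06,0,0],[0,0,0],0.5],
    [[0.04,0,0],[0,0,0],0.5],
    [[0.02,0,0],[0,0,0],0.5],
    [[0,0,0],[0,0,0],0.5],
    [[0,0,0],[0,0,0],0.5],
    [[0,0,0],[0,0,0],0.5],
    [[0,0,0],[0,0,0],0.5],
    [[0,0,0],[0,0,0],0.5],
    [[0,0,0],[0,0,0],0.5]
  ]
}}

```text
t: 18.93
eef_pos: [626.1, -1.3, 212.7]
tool_rot: [1.288, 1.571, 1.288]
force: [-0.0, -0.0, -1.3]
finger_gap: 61.1
```

>>> {"name": "play_rows", "arguments": {
  "commands": [
    [[0.02,0,0],[0,0,0],0.5],
    [[0.01,0,0],[0,0,0],0.5],
    [[0,0,0],[0,0,0],0.5],
    [[0,0,0],[0,0,0],0.5],
    [[0,0,0],[0,0,0],0.5],
    [[0,0,0],[0,0,0],0.5],
    [[0,0,0],[0,0,0],0.5],
    [[0,0,0],[0,0,0],0.5],
    [[0,0,0],[0,0,0],0.5],
    [[0,0,0],[0,0,0],0.5]
  ]
}}

```text
t: 19.77
eef_pos: [626.1, -1.3, 212.6]
tool_rot: [-0.283, 1.57, -0.283]
force: [-4.2, -0.0, 4.9]
finger_gap: 60.8
```

>>> {"name": "play_rows", "arguments": {
  "commands": [
    [[0,0,0],[0,0,0],0.25],
    [[0,0,0],[0,0,0],0.22],
    [[0,0,0],[0,0,0],0.2],
    [[0,0,0],[0,0,0],0.15],
    [[0,0,0],[0,0,0],0.1],
    [[0,0,0],[0,0,0],0],
    [[0,0,0],[0,0,0],0],
    [[0,0,0],[0,0,0],0],
    [[-0.2,0,0],[0,0,0],0],
    [[-0.3,0,0],[0,0,0],0]
  ]
}}

```text
t: 20.6
eef_pos: [625.6, -1.2, 226.4]
tool_rot: [2.848, 1.569, 2.848]
force: [0.4, -0.8, -0.6]
finger_gap: 85.3
```

>>> {"name": "play_rows", "arguments": {
  "commands": [
    [[-0.5,0,0],[0,0,0],0],
    [[-0.7,0,0],[0,0,0],0],
    [[-0.9,0,0],[0,0,0],0],
    [[-0.9,0,0],[0,0,0],0],
    [[-0.7,0,0],[0,0,0],0],
    [[-0.3,-0.5,-0.7],[0,0,0],0],
    [[0,-0.8,-0.9],[0,0,0],0],
    [[0,-0.8,-0.9],[0,0,0],0],
    [[0,-0.8,-0.9],[0,0,0],0],
    [[0,-0.8,-0.9],[0,0,0],0]
  ]
}}

```text
t: 21.43
eef_pos: [495.8, -112.9, 347.9]
tool_rot: [-0.46, 1.569, -0.459]
force: [0.6, -1.1, 0.5]
finger_gap: 85.6
```

```bash
python3 go.py 429.5 -158 340
python3 - <<'E'
from m import *
for n in P:
    im=viewer.read_camera(n)[:,:,::-1]; cv2.imwrite(f"pics/{n}6.png",im)
a=cv2.imread("pics/top6.png")[120:300,205:385]; b=cv2.imread("pics/scene6.png")[150:330,170:350]
cv2.imwrite("pics/c6.png",cv2.resize(np.hstack([a,b]),None,fx=2.2,fy=2.2,interpolation=cv2.INTER_CUBIC))
meas("top",cv2.imread("pics/top6.png"),dict(lid=((284,173),70,195)))
meas("scene",cv2.imread("pics/scene6.png"),dict(lid=((267,220),70,150)))
E
```

```text
t 21.43 tcp [ 495.8 -112.9  347.9] F [ 0.6 -1.1  0.5] gap 85.6 | units [ 0.26 -1.5  -2.21] rot [0.001 0.001 0.001]
top lid xy 624.8 -0.8 dia 63.3 res 1.6
scene lid xy 628.9 -1.9 dia 61.8 res 0.7
```

View pics/c6.png

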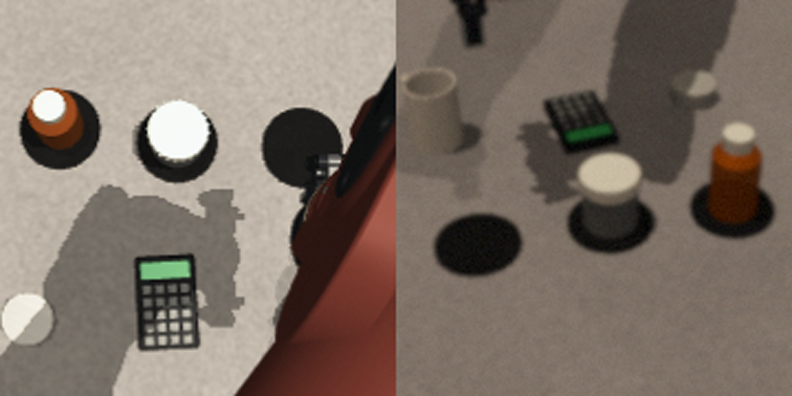

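The jar is about 1 mm off its pad centre. The top view puts the lid at (624.8,−0.8) and the pad at (623.7,−1.3). Next the beaker.

>>> {"name": "play_rows", "arguments": {
  "commands": [
    [[0,-0.4,-0.6],[0,0,0],0],
    [[0,-0.4,-0.6],[0,0,0],0],
    [[0,-0.4,-0.6],[0,0,0],0],
    [[0.2,-0.3,-0.4],[0,0,0],0],
    [[0.4,0,0],[0,0,0],0],
    [[0.5,0,0],[0,0,0],0],
    [[0.5,0,0],[0,0,0],0],
    [[0.4,0,0],[0,0,0],0],
    [[0,0,0],[0,0,0],0],
    [[0,0,0],[0,0,0],0]
  ]
}}

```text
t: 22.37
eef_pos: [431.2, -156.9, 286.6]
tool_rot: [2.294, 1.57, 2.294]
force: [-0.4, 0.4, 0.5]
finger_gap: 85.1
```

```bash
python3 go.py 429 -158 200
python3 - <<'E'
from h import *
for n in P:
    im=viewer.read_camera(n)[:,:,::-1]; cv2.imwrite(f"pics/{n}7.png",im)
a=cv2.imread("pics/top7.png")[190:350,290:450]; b=cv2.imread("pics/scene7.png")[110:270,110:270]
cv2.imwrite("pics/c7.png",cv2.resize(np.hstack([a,b]),None,fx=2.4,fy=2.4,interpolation=cv2.INTER_CUBIC))
E
```

```text
t 22.37 tcp [ 431.2 -156.9  286.6] F [-0.4  0.4  0.5] gap 85.1 | units [ 2.89 -0.04 -0.07] rot [ 0.001 -0.001 -0.001]
```

View pics/c7.png

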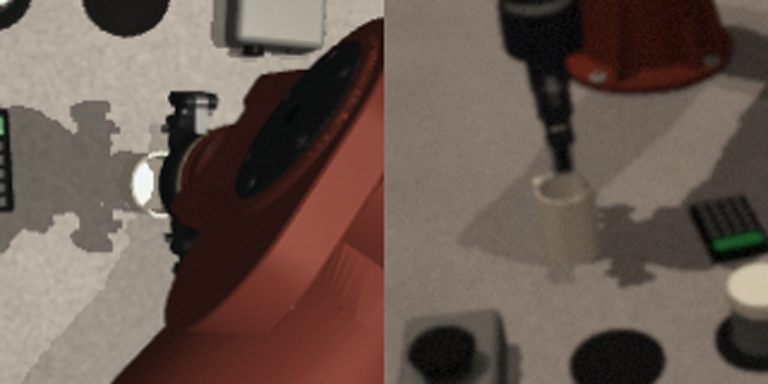

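The jaws straddle the beaker: in the crop the fingers are at about rows 100 and 265, and the rim is centred at 183. Descending and gripping gently.

>>> {"name": "play_rows", "arguments": {
  "commands": [
    [[0.2,-0.04,-0.07],[0,0,0],0],
    [[0.4,0,0],[0,0,0],0],
    [[0.5,0,0],[0,0,0],0],
    [[0.5,0,0],[0,0,0],0],
    [[0.5,0,0],[0,0,0],0],
    [[0.5,0,0],[0,0,0],0],
    [[0.3,0,0],[0,0,0],0],
    [[0,0,0],[0,0,0],0],
    [[0,0,0],[0,0,0],0],
    [[0,0,0],[0,0,0],0.1]
  ]
}}

```text
t: 23.3
eef_pos: [429.2, -158.7, 200.5]
tool_rot: [-0.535, 1.57, -0.535]
force: [0.2, 0.7, 1.4]
finger_gap: 77.4
```

>>> {"name": "play_rows", "arguments": {
  "commands": [
    [[0,0,0],[0,0,0],0.15],
    [[0,0,0],[0,0,0],0.2],
    [[0,0,0],[0,0,0],0.25],
    [[0,0,0],[0,0,0],0.28],
    [[0,0,0],[0,0,0],0.31],
    [[0,0,0],[0,0,0],0.34],
    [[0,0,0],[0,0,0],0.4],
    [[0,0,0],[0,0,0],0.45],
    [[0,0,0],[0,0,0],0.5],
    [[0,0,0],[0,0,0],0.5]
  ],
  "squeeze": 22
}}

```text
t: 24.13
eef_pos: [429.1, -158.6, 200.4]
tool_rot: [-0.726, 1.57, -0.726]
force: [-1.9, 1.2, 6.3]
finger_gap: 60.6
```

```bash
python3 go.py 429 -158 200
```

```text
t 24.13 tcp [ 429.1 -158.6  200.4] F [-1.9  1.2  6.3] gap 60.6 | units [ 0.01  0.02 -0.  ] rot [0. 0. 0.]
```

>>> {"name": "play_rows", "arguments": {
  "commands": [
    [[-0.3,0,0],[0,0,0],0.5],
    [[-0.5,0,0],[0,0,0],0.5],
    [[-0.7,0,0],[0,0,0],0.5],
    [[-0.8,0,0],[0,0,0],0.5],
    [[-0.8,0,0],[0,0,0],0.5],
    [[-0.7,0,0.2],[0,0,0],0.5],
    [[-0.3,0.1,0.5],[0,0,0],0.5],
    [[0,0.1,0.8],[0,0,0],0.5],
    [[0,0.1,0.9],[0,0,0],0.5],
    [[0,0.1,0.9],[0,0,0],0.5]
  ]
}}

```text
t: 24.97
eef_pos: [529.1, -146.3, 323.6]
tool_rot: [-0.42, 1.57, -0.42]
force: [-1.4, -1.2, -0.6]
finger_gap: 60.6
```

>>> {"name": "play_rows", "arguments": {
  "commands": [
    [[0,0.1,0.9],[0,0,0],0.5],
    [[0,0.1,0.9],[0,0,0],0.5],
    [[0,0,0.8],[0,0,0],0.5],
    [[0.2,0,0.5],[0,0,0],0.5],
    [[0.4,0,0],[0,0,0],0.5],
    [[0.5,0,0],[0,0,0],0.5],
    [[0.5,0,0],[0,0,0],0.5],
    [[0.5,0,0],[0,0,0],0.5],
    [[0.5,0,0],[0,0,0],0.5],
    [[0,0,0],[0,0,0],0.5]
  ]
}}

```text
t: 25.8
eef_pos: [619.2, -140.0, 241.0]
tool_rot: [2.709, 1.565, 2.708]
force: [-0.4, 0.2, -1.4]
finger_gap: 60.4
```

```bash
python3 go.py 620.5 -140 205.5
```

```text
t 25.80 tcp [ 619.2 -140.   241. ] F [-0.4  0.2 -1.4] gap 60.4 | units [ 1.18 -0.    0.05] rot [-0.    -0.005 -0.002]
```

>>> {"name": "play_rows", "arguments": {
  "commands": [
    [[0.3,0,0.05],[0,0,0],0.5],
    [[0.3,0,0],[0,0,0],0.5],
    [[0.2,0,0],[0,0,0],0.5],
    [[0.1,0,0],[0,0,0],0.5],
    [[0.1,0,0],[0,0,0],0.5],
    [[0,0,0],[0,0,0],0.5],
    [[0,0,0],[0,0,0],0.5],
    [[0,0,0],[0,0,0],0.5],
    [[0,0,0],[0,0,0],0.5],
    [[0,0,0],[0,0,0],0.5]
  ]
}}

```text
t: 26.63
eef_pos: [622.6, -140.6, 215.2]
tool_rot: [-0.258, 1.57, -0.257]
force: [-0.4, -0.5, -0.9]
finger_gap: 60.5
```

```bash
python3 go.py 620.5 -140 205.5
python3 - <<'E'
from h import *
im=viewer.read_camera("scene")[:,:,::-1]; cv2.imwrite(f"pics/scene8.png",im)
cv2.imwrite("pics/c8.png",cv2.resize(im[170:310,130:330],None,fx=3,fy=3,interpolation=cv2.INTER_CUBIC))
E
```

```text
t 26.63 tcp [ 622.6 -140.6  215.2] F [-0.4 -0.5 -0.9] gap 60.5 | units [ 0.32  0.02 -0.07] rot [0.    0.001 0.   ]
```

View pics/c8.png

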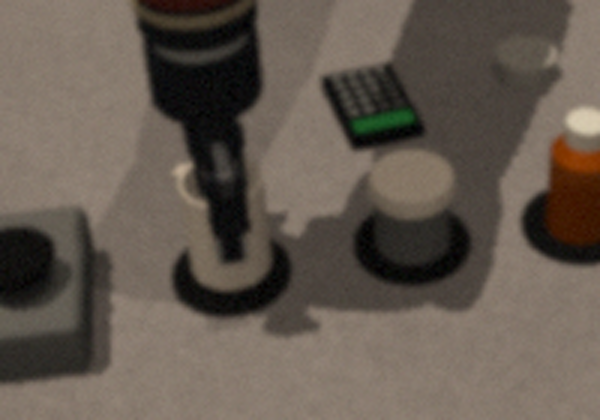

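In the scene crop the beaker base (columns 191–269) is centred on the right pad (174–291). Lowering.

>>> {"name": "play_rows", "arguments": {
  "commands": [
    [[0.1,0.02,-0.07],[0,0,0],0.5],
    [[0.1,0,0],[0,0,0],0.5],
    [[0.06,0,0],[0,0,0],0.5],
    [[0.03,0,0],[0,0,0],0.5],
    [[0.02,0,0],[0,0,0],0.5],
    [[0,0,0],[0,0,0],0.5],
    [[0,0,0],[0,0,0],0.5],
    [[0,0,0],[0,0,0],0.5],
    [[0,0,0],[0,0,0],0.5],
    [[0,0,0],[0,0,0],0.5]
  ]
}}

```text
t: 27.52
eef_pos: [620.5, -140.0, 205.5]
tool_rot: [0.083, 1.571, 0.083]
force: [-0.1, -0.3, -0.5]
finger_gap: 60.7
```

>>> {"name": "play_rows", "arguments": {
  "commands": [
    [[0.02,0,0],[0,0,0],0.5],
    [[0.01,0,0],[0,0,0],0.5],
    [[0,0,0],[0,0,0],0.5],
    [[0,0,0],[0,0,0],0.5],
    [[0,0,0],[0,0,0],0.5],
    [[0,0,0],[0,0,0],0.5],
    [[0,0,0],[0,0,0],0.5],
    [[0,0,0],[0,0,0],0.5],
    [[0,0,0],[0,0,0],0.5],
    [[0,0,0],[0,0,0],0.5]
  ]
}}

```text
t: 28.35
eef_pos: [620.5, -139.9, 205.5]
tool_rot: [-0.498, 1.57, -0.497]
force: [-3.2, 0.4, 6.0]
finger_gap: 60.5
```

>>> {"name": "play_rows", "arguments": {
  "commands": [
    [[0,0,0],[0,0,0],0.25],
    [[0,0,0],[0,0,0],0.22],
    [[0,0,0],[0,0,0],0.2],
    [[0,0,0],[0,0,0],0.15],
    [[0,0,0],[0,0,0],0.1],
    [[0,0,0],[0,0,0],0],
    [[0,0,0],[0,0,0],0],
    [[0,0,0],[0,0,0],0],
    [[-0.2,0,0],[0,0,0],0],
    [[-0.3,0,0],[0,0,0],0]
  ]
}}

```text
t: 29.18
eef_pos: [620.0, -139.7, 219.2]
tool_rot: [2.664, 1.569, 2.664]
force: [-0.6, -0.2, -0.3]
finger_gap: 85.4
```

>>> {"name": "play_rows", "arguments": {
  "commands": [
    [[-0.5,0,0],[0,0,0],0],
    [[-0.7,0,0],[0,0,0],0],
    [[-0.9,0,0],[0,0,0],0],
    [[-0.9,0,0],[0,0,0],0],
    [[-0.9,0,0],[0,0,0],0],
    [[-0.3,0.5,-0.5],[0,0,0],0],
    [[0,0.8,-0.7],[0,0,0],0],
    [[0,0.9,-0.7],[0,0,0],0],
    [[0,0.9,-0.7],[0,0,0],0],
    [[0,0.9,-0.7],[0,0,0],0]
  ]
}}

```text
t: 30.02
eef_pos: [520.3, -19.0, 346.7]
tool_rot: [-0.191, 1.569, -0.191]
force: [0.8, 0.3, 0.5]
finger_gap: 85.3
```

>>> {"name": "play_rows", "arguments": {
  "commands": [
    [[0,0.9,-0.5],[0,0,0],0],
    [[0,0.9,-0.5],[0,0,0],0],
    [[0,0.9,-0.5],[0,0,0],0],
    [[0,0.9,-0.5],[0,0,0],0],
    [[0,0.9,-0.5],[0,0,0],0],
    [[0,0.7,-0.3],[0,0,0],0],
    [[0,0.4,-0.1],[0,0,0],0],
    [[0,0.2,0],[0,0,0],0],
    [[0,0,0],[0,0,0],0],
    [[0,0,0],[0,0,0],0]
  ]
}}

```text
t: 30.85
eef_pos: [434.7, 153.8, 346.1]
tool_rot: [-0.161, 1.57, -0.161]
force: [0.7, -0.2, 0.0]
finger_gap: 85.6
```

```bash
python3 go.py 432.5 157.5 280
python3 - <<'E'
from m import *
for n in P:
    im=viewer.read_camera(n)[:,:,::-1]; cv2.imwrite(f"pics/{n}9.png",im)
a=cv2.imread("pics/top9.png")[120:320,180:400]; b=cv2.imread("pics/scene9.png")[120:320,160:380]
cv2.imwrite("pics/c9.png",cv2.resize(np.hstack([a,b]),None,fx=1.8,fy=1.8,interpolation=cv2.INTER_CUBIC))
im=cv2.imread("pics/top9.png"); hsv=cv2.cvtColor(im,cv2.COLOR_BGR2HSV)
meas("top",im,dict(lid=((284,173),70,195),padR=((342,187),5,-60)))
c=contour((hsv[...,2]>165)&(hsv[...,1]<60),(350,172))
if c is not None:
  X=plane("top",c.astype(float),85)
  for i in range(4):
    f=circ(X);res=np.hypot(X[:,0]-f[0],X[:,1]-f[1])-f[2]/2;print(np.round(f,1),len(X),res.std().round(2));X=X[(abs(res)<max(1.2,1.5*res.std()))]
E
```

```text
t 30.85 tcp [434.7 153.8 346.1] F [ 0.7 -0.2  0. ] gap 85.6 | units [ 2.2   0.12 -0.07] rot [0.    0.001 0.   ]
top lid xy 623.9 -1.2 dia 61.2 res 0.8
top padR none
[ 5.5450e+02 -1.0000e+00  1.0709e+03] 3524 194.31
[ 540.9    3.7 1155.2] 2966 146.47
[ 517.4    9.4 1207.1] 2641 117.41
[ 487.1   12.5 1263.8] 2206 86.05
```

View pics/c9.png

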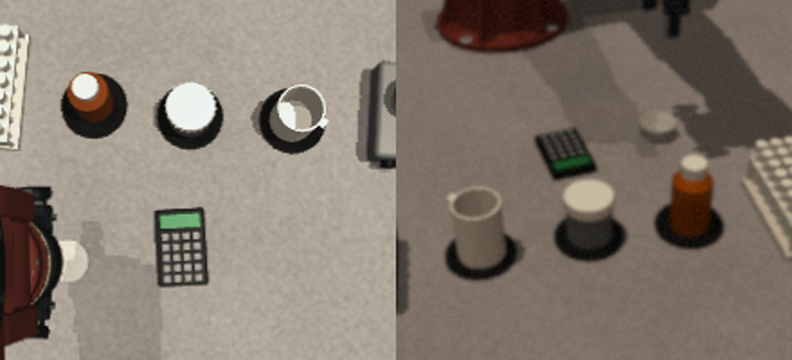

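All three stand upright on their pads and the calculator hasn't moved. Now the dish.

>>> {"name": "play_rows", "arguments": {
  "commands": [
    [[0.4,0.12,-0.07],[0,0,0],0],
    [[0.6,0,0],[0,0,0],0],
    [[0.6,0,0],[0,0,0],0],
    [[0.6,0,0],[0,0,0],0],
    [[0.6,0,0],[0,0,0],0],
    [[0.5,0,0],[0,0,0],0],
    [[0.4,0,0],[0,0,0],0],
    [[0.3,0,0],[0,0,0],0],
    [[0,0,0],[0,0,0],0],
    [[0,0,0],[0,0,0],0]
  ]
}}

```text
t: 31.78
eef_pos: [432.2, 157.6, 225.4]
tool_rot: [3.132, 1.57, 3.132]
force: [-0.0, -0.1, 0.1]
finger_gap: 85.2
```

```bash
python3 go.py 432.5 157.5 171
python3 - <<'E'
from m import *
for n in P:
    im=viewer.read_camera(n)[:,:,::-1]; cv2.imwrite(f"pics/{n}10.png",im)
a=cv2.imread("pics/top10.png")[190:340,150:300]; b=cv2.imread("pics/scene10.png")[110:260,220:370]
cv2.imwrite("pics/c10.png",cv2.resize(np.hstack([a,b]),None,fx=2.6,fy=2.6,interpolation=cv2.INTER_CUBIC))
E
```

```text
t 31.78 tcp [432.2 157.6 225.4] F [-0.  -0.1  0.1] gap 85.2 | units [ 1.81 -0.    0.01] rot [-0. -0. -0.]
```

View pics/c10.png

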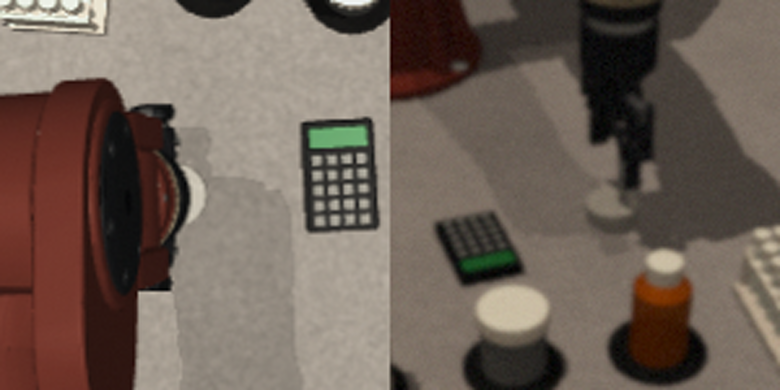

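The jaws (crop rows 105–288) are centred on the dish (row about 193). Descending.

>>> {"name": "play_rows", "arguments": {
  "commands": [
    [[0.4,0,0],[0,0,0],0],
    [[0.4,0,0],[0,0,0],0],
    [[0.4,0,0],[0,0,0],0],
    [[0.3,0,0],[0,0,0],0],
    [[0.2,0,0],[0,0,0],0],
    [[0.1,0,0],[0,0,0],0],
    [[0,0,0],[0,0,0],0],
    [[0,0,0],[0,0,0],0],
    [[0,0,0],[0,0,0],0],
    [[0,0,0],[0,0,0],0.1]
  ]
}}

```text
t: 32.72
eef_pos: [432.6, 157.7, 172.2]
tool_rot: [0.128, 1.57, 0.128]
force: [-0.4, -0.7, 0.6]
finger_gap: 77.2
```

>>> {"name": "play_rows", "arguments": {
  "commands": [
    [[0,0,0],[0,0,0],0.15],
    [[0,0,0],[0,0,0],0.2],
    [[0,0,0],[0,0,0],0.25],
    [[0,0,0],[0,0,0],0.28],
    [[0,0,0],[0,0,0],0.31],
    [[0,0,0],[0,0,0],0.34],
    [[0,0,0],[0,0,0],0.38],
    [[0,0,0],[0,0,0],0.45],
    [[0,0,0],[0,0,0],0.5],
    [[0,0,0],[0,0,0],0.5]
  ],
  "squeeze": 30
}}

```text
t: 33.55
eef_pos: [432.4, 157.7, 172.0]
tool_rot: [0.145, 1.57, 0.145]
force: [-2.0, 0.8, 5.8]
finger_gap: 54.8
```

```bash
python3 go.py 432.5 157.5 171
```

```text
t 33.55 tcp [432.4 157.7 172. ] F [-2.   0.8  5.8] gap 54.8 | units [ 0.03 -0.01  0.  ] rot [ 0.  0. -0.]
```

>>> {"name": "play_rows", "arguments": {
  "commands": [
    [[-0.3,0,0],[0,0,0],0.5],
    [[-0.5,0,0],[0,0,0],0.5],
    [[-0.7,0,0],[0,0,0],0.5],
    [[-0.8,0,0],[0,0,0],0.5],
    [[-0.8,0,0],[0,0,0],0.5],
    [[-0.8,0,0],[0,0,0],0.5],
    [[-0.5,-0.3,0.3],[0,0,0],0.5],
    [[-0.2,-0.5,0.6],[0,0,0],0.5],
    [[0,-0.6,0.8],[0,0,0],0.5],
    [[0,-0.7,0.9],[0,0,0],0.5]
  ]
}}

```text
t: 34.38
eef_pos: [510.9, 94.4, 310.9]
tool_rot: [0.119, 1.569, 0.121]
force: [0.5, 0.6, -1.2]
finger_gap: 54.8
```

>>> {"name": "play_rows", "arguments": {
  "commands": [
    [[0,-0.7,0.9],[0,0,0],0.5],
    [[0,-0.7,0.9],[0,0,0],0.5],
    [[0,-0.7,0.8],[0,0,0],0.5],
    [[0,-0.6,0.6],[0,0,0],0.5],
    [[0,-0.4,0.4],[0,0,0],0.5],
    [[0,-0.1,0.2],[0,0,0],0.5],
    [[0,0,0],[0,0,0],0.5],
    [[0,0,0],[0,0,0],0.5],
    [[0,0,0],[0,0,0],0.5],
    [[0,0,0],[0,0,0],0.5]
  ]
}}

```text
t: 35.22
eef_pos: [623.7, -0.3, 309.9]
tool_rot: [1.676, 1.571, 1.677]
force: [-0.1, -0.9, -0.7]
finger_gap: 54.4
```

```bash
python3 go.py 626 -1.3 243
```

```text
t 35.22 tcp [ 6.237e+02 -3.000e-01  3.099e+02] F [-0.1 -0.9 -0.7] gap 54.4 | units [ 2.23 -0.03  0.08] rot [ 0.001 -0.    -0.   ]
```

>>> {"name": "play_rows", "arguments": {
  "commands": [
    [[0.3,-0.03,0.08],[0,0,0],0.5],
    [[0.5,0,0],[0,0,0],0.5],
    [[0.5,0,0],[0,0,0],0.5],
    [[0.4,0,0],[0,0,0],0.5],
    [[0.2,0,0],[0,0,0],0.5],
    [[0.1,0,0],[0,0,0],0.5],
    [[0,0,0],[0,0,0],0.5],
    [[0,0,0],[0,0,0],0.5],
    [[0,0,0],[0,0,0],0.5],
    [[0,0,0],[0,0,0],0.5]
  ]
}}

```text
t: 36.05
eef_pos: [627.0, -2.3, 250.5]
tool_rot: [-0.131, 1.569, -0.131]
force: [-1.1, 0.2, -0.2]
finger_gap: 54.9
```

```bash
python3 go.py 626 -1.3 242.5
python3 - <<'E'
from h import *
im=viewer.read_camera("scene")[:,:,::-1]; cv2.imwrite(f"pics/scene11.png",im)
cv2.imwrite("pics/c11.png",cv2.resize(im[170:290,207:327],None,fx=5,fy=5,interpolation=cv2.INTER_CUBIC))
E
```

```text
t 36.05 tcp [627.   -2.3 250.5] F [-1.1  0.2 -0.2] gap 54.9 | units [ 0.27  0.03 -0.03] rot [0.    0.001 0.   ]
```

View pics/c11.png

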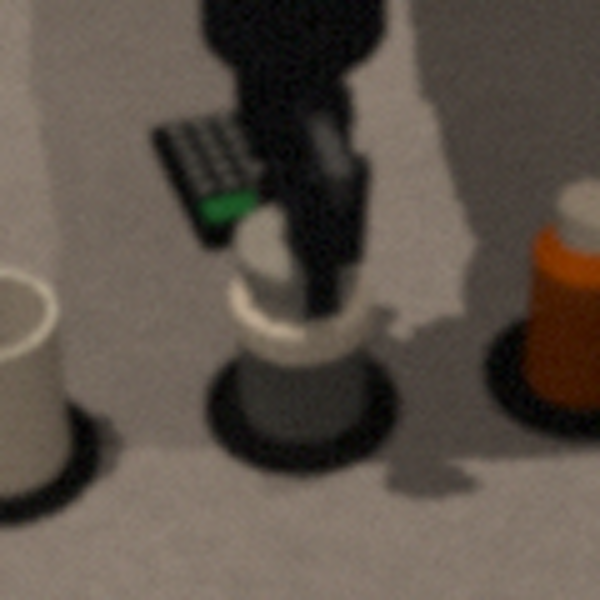

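The dish (columns about 235–362) hangs concentric over the lid (228–376). Lowering to contact.

>>> {"name": "play_rows", "arguments": {
  "commands": [
    [[0.08,0.03,-0.03],[0,0,0],0.5],
    [[0.08,0,0],[0,0,0],0.5],
    [[0.04,0,0],[0,0,0],0.5],
    [[0.03,0,0],[0,0,0],0.5],
    [[0.02,0,0],[0,0,0],0.5],
    [[0,0,0],[0,0,0],0.5],
    [[0,0,0],[0,0,0],0.5],
    [[0,0,0],[0,0,0],0.5],
    [[0,0,0],[0,0,0],0.5],
    [[0,0,0],[0,0,0],0.5]
  ]
}}

```text
t: 36.93
eef_pos: [625.8, -1.3, 242.1]
tool_rot: [0.782, 1.571, 0.782]
force: [0.1, 0.1, -0.2]
finger_gap: 54.7
```

>>> {"name": "play_rows", "arguments": {
  "commands": [
    [[0.02,0,0],[0,0,0],0.5],
    [[0,0,0],[0,0,0],0.5],
    [[0,0,0],[0,0,0],0.5],
    [[0,0,0],[0,0,0],0.5],
    [[0,0,0],[0,0,0],0.5],
    [[0,0,0],[0,0,0],0.5],
    [[0,0,0],[0,0,0],0.5],
    [[0,0,0],[0,0,0],0.5],
    [[0,0,0],[0,0,0],0.5],
    [[0,0,0],[0,0,0],0.5]
  ]
}}

```text
t: 37.77
eef_pos: [625.8, -1.3, 242.1]
tool_rot: [-0.202, 1.57, -0.202]
force: [-2.5, 0.1, 5.7]
finger_gap: 54.4
```

Contact at 5.7 N. Releasing slowly and retreating.

>>> {"name": "play_rows", "arguments": {
  "commands": [
    [[0,0,0],[0,0,0],0.32],
    [[0,0,0],[0,0,0],0.28],
    [[0,0,0],[0,0,0],0.25],
    [[0,0,0],[0,0,0],0.2],
    [[0,0,0],[0,0,0],0.15],
    [[0,0,0],[0,0,0],0.1],
    [[0,0,0],[0,0,0],0],
    [[0,0,0],[0,0,0],0],
    [[0,0,0],[0,0,0],0],
    [[-0.2,0,0],[0,0,0],0]
  ]
}}

```text
t: 38.6
eef_pos: [625.3, -1.2, 246.4]
tool_rot: [2.894, 1.569, 2.894]
force: [0.1, -0.7, 0.9]
finger_gap: 85.1
```

>>> {"name": "play_rows", "arguments": {
  "commands": [
    [[-0.4,0,0],[0,0,0],0],
    [[-0.6,0,0],[0,0,0],0],
    [[-0.8,0,0],[0,0,0],0],
    [[-0.9,0,0],[0,0,0],0],
    [[-0.7,0,0],[0,0,0],0],
    [[-0.3,0.5,-0.5],[0,0,0],0],
    [[0,0.8,-0.8],[0,0,0],0],
    [[0,0.8,-0.8],[0,0,0],0],
    [[0,0.8,-0.8],[0,0,0],0],
    [[0,0.8,-0.8],[0,0,0],0]
  ]
}}

```text
t: 39.43
eef_pos: [513.6, 110.5, 359.9]
tool_rot: [0.057, 1.569, 0.056]
force: [0.3, 1.5, 0.2]
finger_gap: 85.5
```

>>> {"name": "play_rows", "arguments": {
  "commands": [
    [[0,0.9,-0.4],[0,0,0],0],
    [[0,0.9,0],[0,0,0],0],
    [[0,0.9,0],[0,0,0],0],
    [[0,0.9,0],[0,0,0],0],
    [[0,0.9,0],[0,0,0],0],
    [[0,0.9,0],[0,0,0],0],
    [[0,0,0],[0,0,0],0],
    [[0,0,0],[0,0,0],0],
    [[0,0,0],[0,0,0],0],
    [[0,0,0],[0,0,0],0]
  ]
}}

```text
t: 40.27
eef_pos: [502.9, 270.9, 359.1]
tool_rot: [0.041, 1.57, 0.04]
force: [1.2, -0.1, -1.2]
finger_gap: 85.3
```

```bash
python3 go.py 626 -1.3 242.5
python3 - <<'E'
from m import *
for n in P:
    im=viewer.read_camera(n)[:,:,::-1]; cv2.imwrite(f"pics/{n}12.png",im)
a=cv2.imread("pics/top12.png"); b=cv2.imread("pics/scene12.png")
cv2.imwrite("pics/c12.png",cv2.resize(np.hstack([a[130:290,200:400],b[150:310,160:360]]),None,fx=2,fy=2,interpolation=cv2.INTER_CUBIC))
cv2.imwrite("pics/c12t.png",cv2.resize(a[150:210,205:370],None,fx=4.8,fy=4.8,interpolation=cv2.INTER_NEAREST))
meas("top",a,dict(cap=((227,167),105,185),padM=((285,184),5,-60),padL=((232,179),5,-60)))
E
```

```text
t 40.27 tcp [502.9 270.9 359.1] F [ 1.2 -0.1 -1.2] gap 85.3 | units [ 3.89 -9.07  4.11] rot [-0.001  0.001 -0.   ]
top cap xy 641.1 127.5 dia 30.9 res 0.6
top padM none
top padL xy 636.7 127.4 dia 79.0 res 11.1
```

View pics/c12.png

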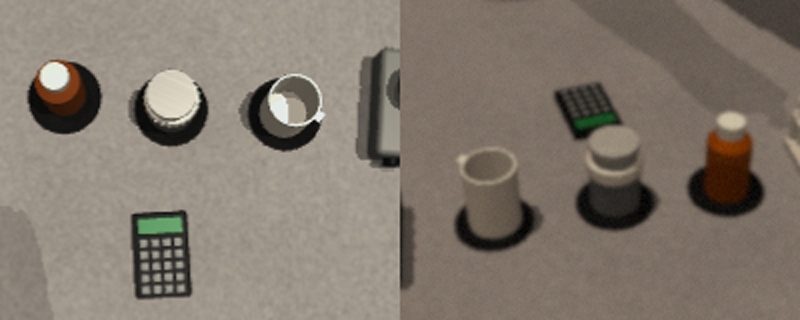

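View pics/c12t.png

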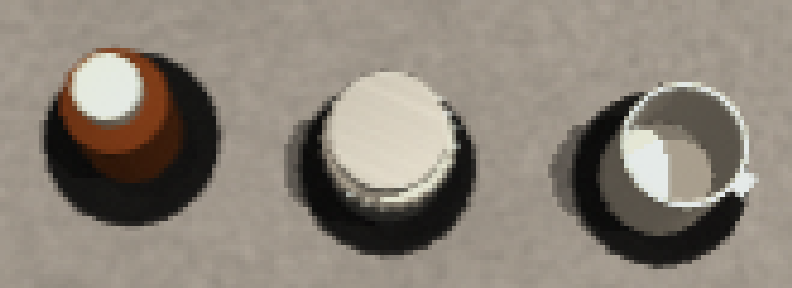

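Both views show the row complete: bottle, jar with the dish on it, and beaker, all upright. Final numeric checks follow.

Run:
```python
from h import *
im=cv2.imread("pics/top12.png");hsv=cv2.cvtColor(im,cv2.COLOR_BGR2HSV)
def rob(c,z,tag):
    c=c.astype(float);cen=c.mean(0);d=c-cen;c=cen+d*(1+.5/np.linalg.norm(d,axis=1))[:,None]
    X=plane("top",c,z)
    for i in range(6):
        f=circ(X);res=np.hypot(X[:,0]-f[0],X[:,1]-f[1])-f[2]/2;X=X[abs(res)<max(1.0,1.5*res.std())]
    print(tag,np.round(f,1),len(X),res.std().round(2))
# dish: upper arc rows of bright blob
m=(hsv[...,2]>185)&(hsv[...,1]<60)
c=contour(m,(286,177)); print("blob",cv2.boundingRect(c)); rob(c[c[:,1]<182],92,"dish upper arc")
c=contour((hsv[...,2]>190)&(hsv[...,1]<60),(336,181)); 
rob(c,85,"beaker rim")
b=hsv[...,2]<70; c=contour(b,(281,250)); box=cv2.minAreaRect(c);print("calc",box)
print(proj("top",[[626,-1.3,92],[620.5,-140,85],[643.2,128,105]]).round(1).tolist())
```

```text
blob (274, 165, 26, 27)
dish upper arc [623.2  -1.9  55.3] 32 0.45
beaker rim [ 618.5 -139.    59.6] 62 0.48
calc ((280.10516357421875, 256.7879333496094), (42.33858108520508, 27.716794967651367), 86.633544921875)
[[285.6, 175.4], [347.9, 178.6], [226.3, 166.5]]
```

```bash
python3 -c "
from cell import r
print(r.sign_off()); print(r.read_state()['t'])"
```

```text
the job is handed in; nothing more can be done
None
the job is handed in; nothing more can be done
```

The staining row is laid out and handed in at about 40 s. The amber bottle is on the left pad by the rack, the jar on the middle pad, the beaker on the right pad by the shaker, and the dish on the jar's lid.

The last pictures, taken with the gripper open and clear, show everything upright. Offsets measured in the top view, good to about 1–2 mm:
- **Beaker:** within 1 mm of its pad centre.
- **Jar:** about 1 mm from its pad centre.
- **Dish:** about 1–1.5 mm from the lid's centre.
- **Bottle:** about 2–3 mm too far out (+x). I left it there.
- **Calculator:** unmoved, to within 0.1 pixel.

**Disagreement:** the two cameras differed by about 4.5 mm in x on the pads. The held and placed bottle suggested the true value lay between them, so I placed the jar, beaker and dish by that. The bottle was placed earlier, by the scene camera alone, which probably explains its offset. All contact forces I saw at set-down were about 6 N or less.

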